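Shim the rocking jewellery balance

TASK

The jewellery balance rocks because the rubber foot under its front left corner is worn short: gently push the dark wooden wedge along the bench, thin edge first, under that foot until it just fills the gap and the balance can no longer rock, without jacking the balance off level or shoving it out of its place. Then press down firmly with the fingertips on the corner of the housing above that foot to make sure it does not dip any more, and let go. Only push and press: do not pinch or pick up anything, and leave everything else on the bench where it is.

Things in the scene. Friction and masses are not known exactly. Their poses are not given: they have to be found in the camera images.
- balance: White jewellery balance with round glass shield, loose, 2.7 kg; housing 220 deep (x) x 180 wide (y), underside 20 mm, flat top 62 mm, shield knob 126 mm above the bench. Origin: at bench level under its middle; x from the front (display, towards the robot) to the rear, y left. Domed feet at x +-82, y +-62; the one at -82, +62 hangs short, so it stands on three and dips there under about 2 N.
- foot_tip (a point): The lowest point of the worn front left foot, a black rubber dome of radius 10 mm. It hangs 3.5 to 7 mm above the bench while the balance is level.
- corner: The front left corner of the balance's housing, a flat square 56 by 56 mm part of its white top, directly above the worn foot. Origin: at the middle of that square, on the top face; z points up. This is the place to press.
- wedge: Dark hardwood wedge with a red thick end, lying before the balance, 45 g: 120 mm long, 36 wide, 14 high falling evenly to 1.5 at the thin edge. Origin: middle of its underside; x to the thin edge (60 mm ahead); the upright red end, the face to push, is 60 mm behind. It points only roughly at the foot: steer it. 4 to 8 N of push seat it; beyond about 20 N it jacks up or slides the balance.
- wedge_face: The sloping top face of the wedge. Origin: middle of the thin edge, 1.5 mm above the wedge's underside; z points out of the sloping face, x down the slope to the thin edge. The height of the worn foot's tip along this z is the gap left between the wedge and the foot.
- bench_block: Steel bench block 65 x 65 x 22 mm, to the left of the wedge. Origin: middle of its underside. Leave alone.
- brass_weight: Brass knob weight, 28 mm across and 44 mm high, standing in front of the balance to the right of the wedge. Origin: middle of its underside. Leave alone.
- hammer: Hammer with a wooden handle, 230 mm long, lying on the left. Leave alone.
- pliers: Pliers with red handles, 160 mm long, lying on the left. Leave alone.
- ring_clamp: Light wooden ring clamp 125 x 24 x 24 mm with a brass band, lying on the right. Origin: middle of its underside. Leave alone.
- jar: Glass jar with a steel lid, 68 mm across and 75 mm high, standing on the left. Origin: middle of its underside. Leave alone.
- charcoal: Black charcoal soldering block 135 x 68 x 30 mm, lying on the right. Origin: middle of its underside. Leave alone.

How it is judged:
By the outcome, as a careful person would: the job done as asked, in the order asked, and still so for the second after the job is handed in, with the robot touching nothing.
It also fails if it takes over 54 s, if anything falls off the work surface, if the arm or the gripper's body presses on something with over 40 N, if the wrist force passes 120 N, or if a joint passes its speed limit or range.

ROBOT

A 6-joint arm with a two-finger parallel gripper is mounted at the origin on the work surface. World frame = base frame: x ahead of the robot, y to its left, z up, the work surface at z = 0. Lengths are in mm, angles in rad, forces in N, time in s.
With the tool pointing down it reaches from about 350 to 875 mm from the base axis. Payload 4.2 kg.
Tool frame: the origin (TCP) lies at the very end of the fingers, on their centre line; the grasp point (between the pads) lies 19 mm behind it; z points along the fingers, y is the line along which they close (so a half turn about z gives the same grasp; the last joint's range is limited). The gripper opens to 85 mm and grips with 20 to 120 N. Pads are 22 mm wide; open, the fingers measure 114 mm over their backs; the gripper's body (76 mm by 85 mm) begins 54 mm behind the grasp point. The pads swing forward as they close: fully open they stand 13 mm farther back than shut.
Start: joints at [1.552, 0.385, 0.008, 0, -1.194, -0.259], TCP at [171.368, 601.026, 208.712] pointing down, gripper open.
Joint ranges: [-3.14, 3.14], [-1.21, 2.06], [-1.07, 1.41], [-3.16, 2.05], [-2.99, -0.16], [-3.1, 3.1]. Speed limits (rad/s): [2.79, 2.79, 3.14, 3.14, 3.14, 3.14].

INTERFACE

Orientations are given as a unit quaternion [x, y, z, w].
In Python, from bench import arm, optics gives the robot as it stands. The module is installed in compiled form; this text tells all that it offers.
- The arm moves only by the tool step_arm, never from a script. Its argument "motion" is a list of rows, each an object with "dr": the turn, a rotation vector about the tool's x, y, z in units of 8 degrees (1.0 is 8 degrees), a list of three; "slide": the shift along the tool's x, y, z in mm, a list of three; "jaw": the finger opening in mm, from 0 to 85.4. A call has exactly 8 rows; each row is the pose to reach, as a shift and turn from the pose commanded when the call began, along the tool's axes at that moment; what a row does not reach only later rows make up. A row lasts 1/8 s, in which the tool goes at most 62.5 mm and 10.7 degrees, less where a joint would pass 70% of its speed; a pose out of reach is approached as far as the arm can. A call with a gripper value outside its range is refused whole. The fingers move at their own pace and stop on an object; the grip force is fixed at half the most. Time passes only in rows, so rows that repeat a pose let the fingers close, or fill a call up. It gives the time, the measured TCP pose, the force, the opening and the grip force at its end, in the units of the state.
- arm.read_state(): the state, without advancing time (a new reading comes with each control period).
- optics.get_image(name): name is "scene" or "top"; returns the picture (400x640x3 uint8, blue, green, red); there is no depth.
- optics.camera_info(name): a dict with "camera_matrix" (3x3 intrinsics, pixels), "view" (4x4, takes a point from world to camera coordinates). Camera axes: x right, y up, looking along -z (the intrinsics and any distortion apply to the point x, -y, -z); pixel columns grow to the right and rows downward; lengths in mm; the calibration is good to about 2 mm. A picture is of the moment at which its call begins. camera_info takes no time and is no camera call.
- arm.job_done(): hands the job in; it is judged then, once.
The state is a dict: "clock": time; "joints": joint angles; "joint_vel": joint speeds; "joint_efforts": joint torques, N m; "position": TCP position; "ee_rot": TCP orientation; "contact_force": force on the tool from outside, world axes, zero at the start; "wrist_torque": the same for the moment, N m; "gripper_width": finger opening in mm; "grasp_force": force on a finger pad.
Only numpy, scipy, OpenCV 4.12 (cv2) and the standard library are available. Lean on these libraries where they do the work, as an engineer would, in place of code of your own. Each camera call takes 0.05 s, during which the arm holds its last target. There are 200 camera calls.

## Working session

There is one attempt and no reset: what is moved stays moved. The work goes in short steps, Python scripts to look and compute and a tool call to move; the robot and the scene stay as the last step left them, time stands still between calls to the robot, and variables do not carry over. Pictures are saved under pics/ and viewed, at most 10 in all, crops included, and the job is handed in when it is done.

Besides the shell and the picture viewer there is one more tool, called after ">>>" as a command line: name --argument value ..., lists and objects as JSON in quotes. step_arm: Moves the arm, as the interface text tells. Its arguments: {"type":"object","properties":{"motion":{"type":"array","items":{"type":"object","properties":{"dr":{"type":"array","items":{"type":"number"}},"slide":{"type":"array","items":{"type":"number"}},"jaw":{"type":"number"}}}}},"required":["motion"]}

```bash
mkdir -p pics
cat > h.py <<'E'
import numpy as np, cv2
from bench import arm, optics
def cam(n):
    i=optics.camera_info(n); return np.array(i["camera_matrix"],float),np.array(i["view"],float),i
def ray(n,uv):
    K,V,i=cam(n); d=np.array(i.get("distortion",np.zeros(5)),float)
    p=cv2.undistortPoints(np.array([[uv]],float),K,d)[0,0]
    R,t=V[:3,:3],V[:3,3]; return -R.T@t, R.T@np.array([p[0],-p[1],-1.])
def onz(n,uv,z):
    o,d=ray(n,uv); return o+d*(z-o[2])/d[2]
def proj(n,P):
    K,V,i=cam(n); c=V[:3,:3]@np.array(P,float)+V[:3,3]; c=c*[1,-1,-1]; q=K@c; return q[:2]/q[2]
E
python3 - <<'E'
from h import *
for n in("scene","top"):
    im=optics.get_image(n); cv2.imwrite(f"pics/{n}0.png",im); print(n,cam(n)[2], ray(n,(320,200)))
s=arm.read_state(); print(s)
E
```

```text
scene {'camera_matrix': array([[452.573531  ,   0.        , 319.43243223],
       [  0.        , 452.573531  , 205.82840531],
       [  0.        ,   0.        ,   1.        ]]), 'view': array([[ 7.59097537e-01,  6.50856492e-01,  1.25202208e-02,
        -4.24427005e+02],
       [-4.08470835e-01,  4.61250057e-01,  7.87654722e-01,
         1.53270410e+02],
       [ 5.06875237e-01, -6.03020905e-01,  6.15989677e-01,
        -1.52483538e+03],
       [ 0.00000000e+00,  0.00000000e+00,  0.00000000e+00,
         1.00000000e+00]])} (array([1157.6892793 , -713.96252356,  823.8726103 ]), array([-0.5111837 ,  0.60977728, -0.60583027]))
top {'camera_matrix': array([[395.2034802 ,   0.        , 320.69429566],
       [  0.        , 395.2034802 , 203.39323506],
       [  0.        ,   0.        ,   1.        ]]), 'view': array([[ 1.80781885e-02, -9.99706455e-01, -1.61301621e-02,
         2.08964020e+01],
       [ 9.91247802e-01,  1.58105190e-02,  1.31064191e-01,
        -5.57143410e+02],
       [-1.30770691e-01, -1.83583908e-02,  9.91242652e-01,
        -1.29438756e+03],
       [ 0.00000000e+00,  0.
[... 178 characters left out ...]
joints': array([ 1.55160020e+00,  3.85465505e-01,  6.78161648e-03, -4.27060859e-04,
       -1.19401293e+00, -2.58617120e-01]), 'joint_vel': array([-0.00018202, -0.00289151,  0.00470217,  0.00272319, -0.00263853,
       -0.00085763]), 'joint_efforts': array([-6.90311390e-04, -3.93323815e+01,  1.88926756e+01,  4.19789985e+00,
       -2.62242487e-03,  5.85077885e-06]), 'position': array([171.23096727, 600.5032854 , 207.7482301 ]), 'ee_rot': array([ 9.90356604e-01, -1.38538279e-01, -8.35740619e-05,  9.67146041e-04]), 'contact_force': array([0.3775853 , 0.52111311, 0.06660469]), 'wrist_torque': array([ 0.00237838, -0.00355093, -0.0425265 ]), 'grasp_force': 0.0, 'gripper_width': 85.25440473346268}
```

View pics/top0.png

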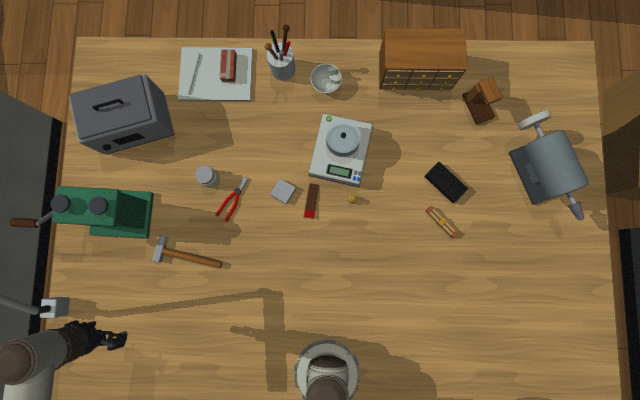

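View pics/scene0.png

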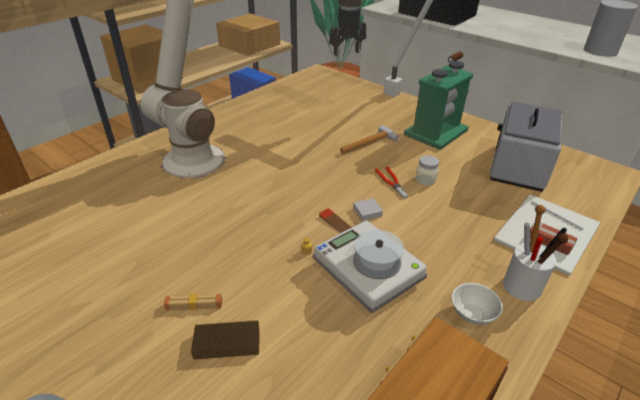

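The top view shows the balance at about (340,150), the wedge at (312,200) with its red end near (310,216), the block at (283,191) and the brass weight at (352,199). I'll enlarge that area to pick out the edges.

Run:
```python
from h import *
im=cv2.imread("pics/top0.png")[105:225,265:385]; a=cv2.resize(im,None,fx=5,fy=5,interpolation=cv2.INTER_CUBIC)
cv2.imwrite("pics/crop0.png",a)
```

```text
(no output)
```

View pics/crop0.png

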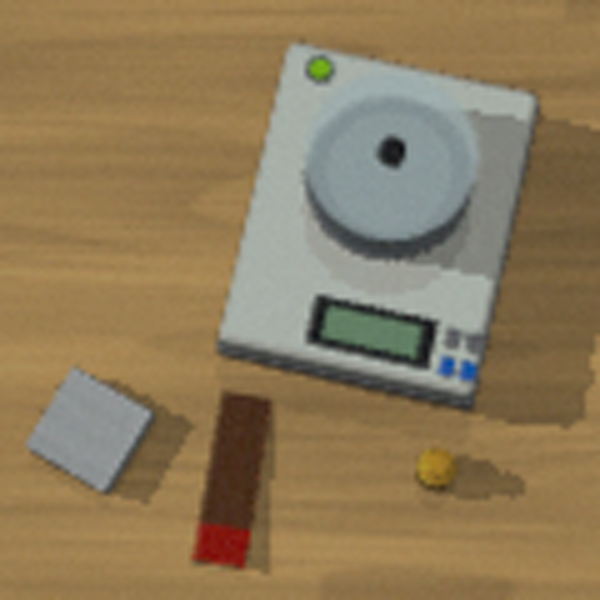

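The crop shows the balance top corners at about (290,43), (538,95), (220,343) and (472,398). The wedge runs from its thin edge (222–271, ~396) to its red end (193–245, ~563).

Run:
```python
from h import *
T=lambda c:((c[0]+.5)/5-.5+265,(c[1]+.5)/5-.5+105)
im=cv2.imread("pics/top0.png")
P=lambda c,z:onz("top",T(c),z)
RL,RR,FL,FR=[P(c,62) for c in((290,43),(538,95),(220,343),(472,398))]
print(RL,RR,FL,FR)
n=np.linalg.norm
print("w",n(RL-RR),n(FL-FR),"d",n(RL-FL),n(RR-FR))
C=(RL+RR+FL+FR)/4; x=(RL+RR-FL-FR);yaw=np.arctan2(x[1],x[0]); y=RL+FL-RR-FR; print(C,yaw,np.arctan2(-y[0],y[1]))
yw=(yaw+np.arctan2(-y[0],y[1]))/2
R=np.array([[np.cos(yw),-np.sin(yw)],[np.sin(yw),np.cos(yw)]])
print("foot",C[:2]+R@[-82,62])
tl,tr=P((222,393),1.5),P((271,400),1.5); bl,br=P((193,560),0),P((245,567),0)
print("wedge",tl,tr,bl,br,n(tl-tr),n(bl-br),n(tl-bl),n(tr-br)); a=(tl+tr-bl-br)/2; print(a,np.arctan2(a[1],a[0]),(bl+br)/2,(tl+tr)/2)
hsv=cv2.cvtColor(im,cv2.COLOR_BGR2HSV)
for c in((75,368),(153,412),(106,492),(28,443)): print("block",P(c,22))
print("brass",P((436,468),40))
# scene cross check, project
print("scene FL,FR,RL",proj("scene",FL),proj("scene",FR),proj("scene",RL),"wedge",[proj("scene",p) for p in(tl,tr,bl,br)])
s=cv2.imread("pics/scene0.png")[195:315,290:440]; cv2.imwrite("pics/crop1.png",cv2.resize(s,None,fx=5,fy=5,interpolation=cv2.INTER_CUBIC))
```

```text
[863.38295459  29.02094891  62.        ] [ 828.77735903 -139.6367868    62.        ] [654.4391109  72.1391438  62.       ] [619.68844809 -96.11633481  62.        ]
w 172.17136538665292 171.80661991925945 d 213.34645192396385 213.5701346636782
[741.57196815 -33.64825722  62.        ] -0.20436001121229502 -0.20302179152215113
foot [673.80887259  43.65738862]
wedge [631.67132783  73.05477955   1.5       ] [627.23895627  38.8166743    1.5       ] [514.65568721  90.57793962   0.        ] [510.40275949  54.59127144   0.        ] 34.523814511469176 36.23710365793559 118.32992558958539 117.9058301873891
[116.9259187 -16.6488786   1.5      ] -0.14143752338233534 [512.52922335  72.58460553   0.        ] [629.45514205  55.93572693   1.5       ]
block [643.84394273 173.64466812  22.        ]
block [613.95894538 119.08935472  22.        ]
block [558.11915139 149.72403706  22.        ]
block [591.11780795 204.23828934  22.        ]
brass [575.5666642  -73.94060448  40.        ]
scene FL,FR,RL [364.78115579 217.89025978] [313.01494581 244.54650774] [425.78642463 264.03860242] wedge [array([356.66011289, 231.17066003]), array([347.77524016, 236.69707056]), array([328.08174866, 211.03594205]), array([318.92711285, 216.29193845])]
```

View pics/crop1.png

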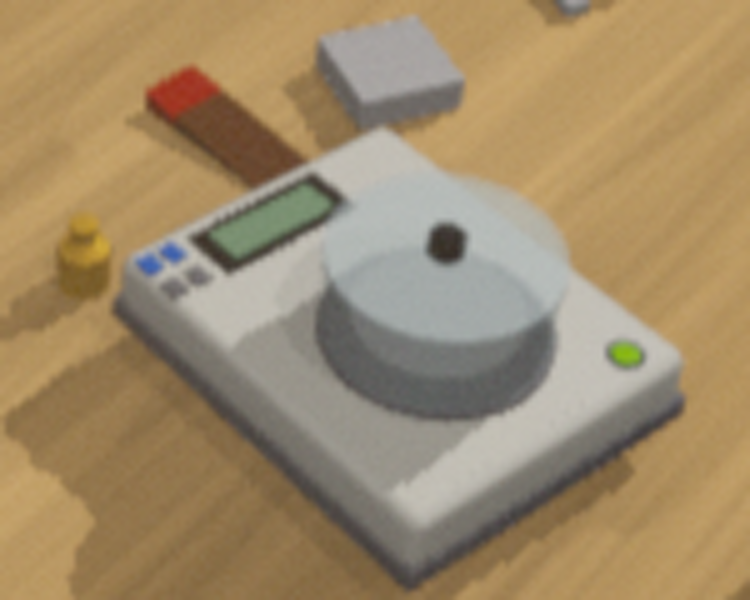

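The sizes check out: a uniform 3–4 mm bevel on the top explains 172x213 against 180x220, and the wedge measures 118x36. The foot is at about (674,44). The wedge's rear centre is at (512,73) with heading -0.14, and it needs about -0.18. I'll move in behind it with the jaw closed.

>>> step_arm --motion '[{"slide":[40,40,0],"dr":[0,0,-0.1],"jaw":0},{"slide":[82,80,0],"dr":[0,0,-0.2],"jaw":0},{"slide":[124,120,10],"dr":[0,0,-0.3],"jaw":0},{"slide":[166,161,20],"dr":[0,0,-0.4],"jaw":0},{"slide":[208,202,30],"dr":[0,0,-0.5],"jaw":0},{"slide":[250,243,40],"dr":[0,0,-0.6],"jaw":0},{"slide":[292,284,50],"dr":[0,0,-0.7],"jaw":0},{"slide":[334,325,60],"dr":[0,0,-0.7],"jaw":0}]'

```text
clock: 1.1
position: [403.9, 195.1, 148.4]
ee_rot: [0.996, -0.09, 0.0, -0.0]
contact_force: [0.9, 0.6, 0.4]
gripper_width: -0.0
grasp_force: 0.0
```

>>> step_arm --motion '[{"slide":[25,30,10],"dr":[0,0,0],"jaw":0},{"slide":[50,60,30],"dr":[0,0,0],"jaw":0},{"slide":[75,88,55],"dr":[0,0,0],"jaw":0},{"slide":[87,102,85],"dr":[0,0,0],"jaw":0},{"slide":[87,102,110],"dr":[0,0,0],"jaw":0},{"slide":[87,102,128],"dr":[0,0,0],"jaw":0},{"slide":[87,102,138],"dr":[0,0,0],"jaw":0},{"slide":[87,102,143],"dr":[0,0,0],"jaw":0}]'

```text
clock: 2.1
position: [470.7, 81.0, 5.3]
ee_rot: [0.996, -0.09, -0.0, 0.0]
contact_force: [-0.1, -0.8, 0.0]
gripper_width: 0.2
grasp_force: 0.0
```

Run:
```python
from h import *
im=optics.get_image("scene"); cv2.imwrite("pics/s1.png",cv2.resize(im[130:270,250:420],None,fx=4,fy=4,interpolation=cv2.INTER_CUBIC))
s=arm.read_state(); print(s["position"],s["contact_force"],s["ee_rot"])
```

```text
[470.54972606  80.94936604   5.11836559] [ 0.97277695 -0.00287714 -0.03952268] [ 9.95952929e-01 -8.98754288e-02 -3.52562586e-04  2.14908546e-04]
```

View pics/s1.png

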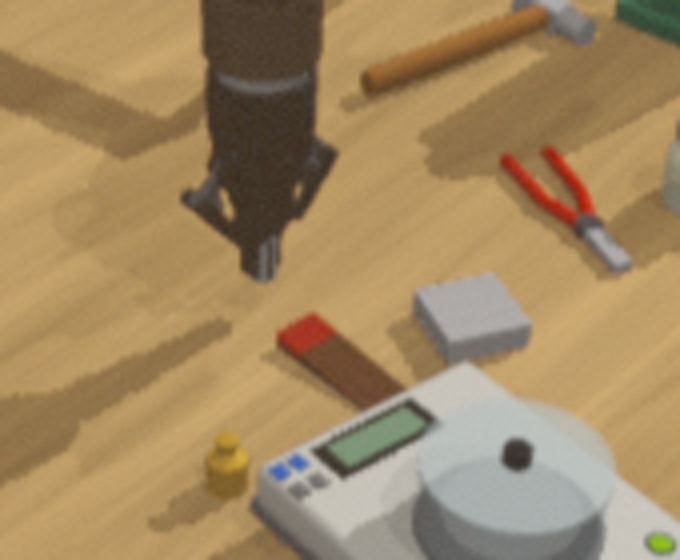

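The closed fingers are behind the red end, at crop (262,275) against (305,335), and in line with it. I'll push until the thin edge is just short of the foot.

>>> step_arm --motion '[{"slide":[14,0,0],"dr":[0,0,0],"jaw":0},{"slide":[24,0,0],"dr":[0,0,0],"jaw":0},{"slide":[29,0,0],"dr":[0,0,0],"jaw":0},{"slide":[34,0,0],"dr":[0,0,0],"jaw":0},{"slide":[40,0,0],"dr":[0,0,0],"jaw":0},{"slide":[47,0,0],"dr":[0,0,0],"jaw":0},{"slide":[54,0,0],"dr":[0,0,0],"jaw":0},{"slide":[60,0,0],"dr":[0,0,0],"jaw":0}]'

```text
clock: 3.15
position: [530.3, 70.2, 5.7]
ee_rot: [0.996, -0.09, 0.0, -0.0]
contact_force: [-0.3, 0.4, 0.2]
gripper_width: -0.1
grasp_force: 0.0
```

Run:
```python
from h import *
im=optics.get_image("top"); cv2.imwrite("pics/t2.png",cv2.resize(im[130:230,265:385],None,fx=5,fy=5,interpolation=cv2.INTER_CUBIC))
s=arm.read_state(); print(s["position"],s["contact_force"])
```

```text
[531.08618449  70.19995981   5.73703917] [ 1.81008737  0.62936814 -0.24630895]
```

View pics/t2.png

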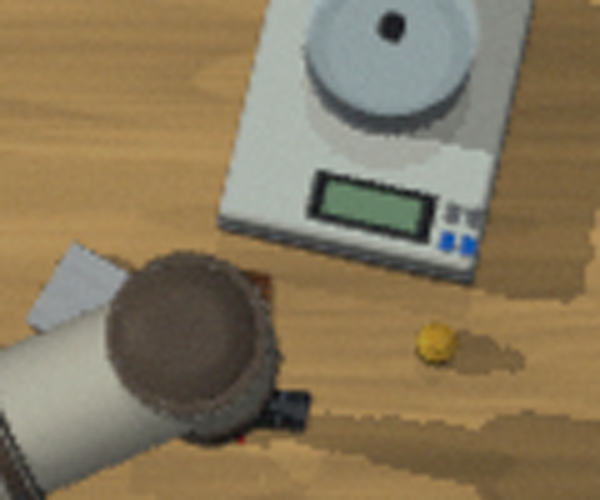

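Run:
```python
from h import *
print("tcp0 expected crop",(proj("scene",[470.6,81,5.2])-[250,130])*4)
im=optics.get_image("scene"); cv2.imwrite("pics/s2.png",cv2.resize(im[130:270,250:420],None,fx=4,fy=4,interpolation=cv2.INTER_CUBIC))
s=arm.read_state(); print("tcp now",(proj("scene",s["position"])-[250,130])*4, s["position"],s["contact_force"])
```

```text
tcp0 expected crop [258.14286791 299.91428601]
tcp now [311.35202247 340.49464364] [530.53278534  70.17950286   5.68039256] [0.66113985 0.32236813 0.19968583]
```

View pics/s2.png

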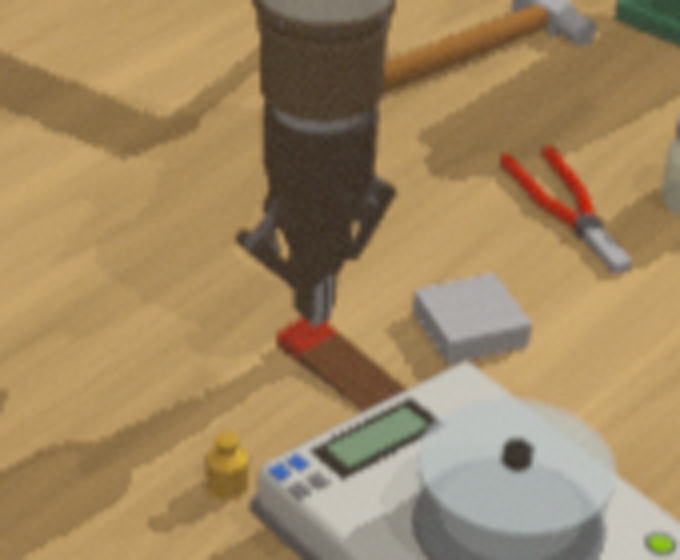

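The picture disagrees with the reported TCP. The fingertip appears at crop (317,322), drawn over the red end, and the wedge hasn't moved. That puts the tip about 20 mm higher than reported. I'll back off and lower the fingers carefully, feeling for the bench.

>>> step_arm --motion '[{"slide":[-30,0,0],"dr":[0,0,0],"jaw":0},{"slide":[-60,0,0],"dr":[0,0,0],"jaw":0},{"slide":[-60,0,1],"dr":[0,0,0],"jaw":0},{"slide":[-60,0,2],"dr":[0,0,0],"jaw":0},{"slide":[-60,0,3],"dr":[0,0,0],"jaw":0},{"slide":[-60,0,4],"dr":[0,0,0],"jaw":0},{"slide":[-60,0,5],"dr":[0,0,0],"jaw":0},{"slide":[-60,0,6],"dr":[0,0,0],"jaw":0}]'

```text
clock: 4.25
position: [470.8, 80.9, -0.4]
ee_rot: [0.996, -0.09, -0.0, 0.0]
contact_force: [-0.5, 0.2, 0.5]
gripper_width: 0.1
grasp_force: 0.0
```

Run:
```python
from h import *
s=arm.read_state(); print(s["position"],s["contact_force"],s["wrist_torque"],s["joints"])
# tip as seen: s1 tip px, solve z on vertical line through reported xy
for uv,p in(((315.5,199.5),(470.6,81)),((329.25,210.5),(530.5,70.2))):
    o,d=ray("scene",uv); A=np.c_[[0,0,1],-d/np.linalg.norm(d)]; r=np.linalg.lstsq(A,o-[*p,0],rcond=None); print(r[0][0],np.sqrt(r[1]))
```

```text
[ 4.70821056e+02  8.08850382e+01 -4.32709366e-01] [-0.53957943  0.21273307  0.46705339] [-0.01751583 -0.05375584  0.06136151] [ 5.11211297e-01  4.13779816e-01 -5.99637628e-01 -1.41814626e-05
 -5.57524019e-01  8.79343612e-01]
25.479870687798844 [2.69256652]
22.73511192091857 [3.61137765]
```

>>> step_arm --motion '[{"slide":[0,0,1],"dr":[0,0,0],"jaw":0},{"slide":[0,0,2],"dr":[0,0,0],"jaw":0},{"slide":[0,0,3],"dr":[0,0,0],"jaw":0},{"slide":[0,0,4],"dr":[0,0,0],"jaw":0},{"slide":[0,0,5],"dr":[0,0,0],"jaw":0},{"slide":[0,0,6],"dr":[0,0,0],"jaw":0},{"slide":[0,0,7],"dr":[0,0,0],"jaw":0},{"slide":[0,0,8],"dr":[0,0,0],"jaw":0}]'

```text
clock: 5.25
position: [470.8, 80.9, -8.4]
ee_rot: [0.996, -0.09, -0.0, 0.0]
contact_force: [-0.7, -0.3, 0.0]
gripper_width: -0.2
grasp_force: 0.0
```

>>> step_arm --motion '[{"slide":[0,0,1],"dr":[0,0,0],"jaw":0},{"slide":[0,0,2],"dr":[0,0,0],"jaw":0},{"slide":[0,0,3],"dr":[0,0,0],"jaw":0},{"slide":[0,0,4],"dr":[0,0,0],"jaw":0},{"slide":[0,0,5],"dr":[0,0,0],"jaw":0},{"slide":[0,0,5],"dr":[0,0,0],"jaw":0},{"slide":[0,0,5],"dr":[0,0,0],"jaw":0},{"slide":[0,0,5],"dr":[0,0,0],"jaw":0}]'

```text
clock: 6.25
position: [470.8, 81.0, -13.3]
ee_rot: [0.996, -0.09, 0.0, -0.0]
contact_force: [-0.6, -0.7, -0.3]
gripper_width: -0.3
grasp_force: 0.0
```

Run:
```python
from h import *
s=arm.read_state(); print(s["position"],s["contact_force"])
im=optics.get_image("scene"); cv2.imwrite("pics/s3.png",cv2.resize(im[170:250,280:380],None,fx=7,fy=7,interpolation=cv2.INTER_CUBIC))
print((proj("scene",s["position"]+[0,0,19])-[280,170])*7)
```

```text
[470.76849832  80.95364511 -13.26068289] [-0.62509385 -0.65132493 -0.31222887]
[241.98715712 244.05192834]
```

View pics/s3.png

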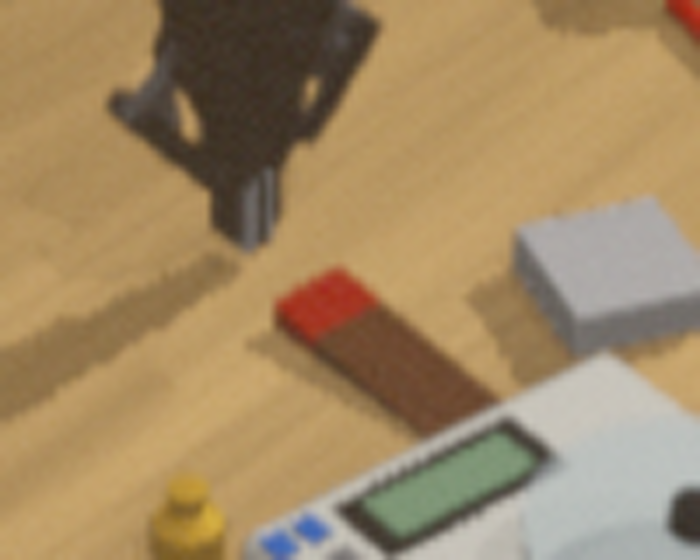

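The fingertip is now at crop (245,250), almost meeting its shadow at (238,260). So the real tip is about 19 mm above the reported TCP, or roughly 5–6 mm off the bench, and in line with the wedge. Pushing again from here.

>>> step_arm --motion '[{"slide":[14,0,0],"dr":[0,0,0],"jaw":0},{"slide":[24,0,0],"dr":[0,0,0],"jaw":0},{"slide":[29,0,0],"dr":[0,0,0],"jaw":0},{"slide":[34,0,0],"dr":[0,0,0],"jaw":0},{"slide":[40,0,0],"dr":[0,0,0],"jaw":0},{"slide":[47,0,0],"dr":[0,0,0],"jaw":0},{"slide":[54,0,0],"dr":[0,0,0],"jaw":0},{"slide":[60,0,0],"dr":[0,0,0],"jaw":0}]'

```text
clock: 7.3
position: [530.3, 70.1, -13.3]
ee_rot: [0.996, -0.09, 0.0, -0.0]
contact_force: [-0.4, 0.6, -0.3]
gripper_width: 0.2
grasp_force: 0.2
```

Run:
```python
from h import *
s=arm.read_state(); print(s["position"],s["contact_force"])
im=optics.get_image("scene"); im2=optics.get_image("top")
a=cv2.resize(im[180:250,290:390],None,fx=7,fy=7,interpolation=cv2.INTER_CUBIC)[:, :400]
b=cv2.resize(im2[165:235,285:342],None,fx=7,fy=7,interpolation=cv2.INTER_CUBIC)
cv2.imwrite("pics/c4.png",np.hstack([a,b]))
```

```text
[530.29920312  70.12527636 -13.27539189] [-0.39348801  0.57946148 -0.28567198]
```

View pics/c4.png

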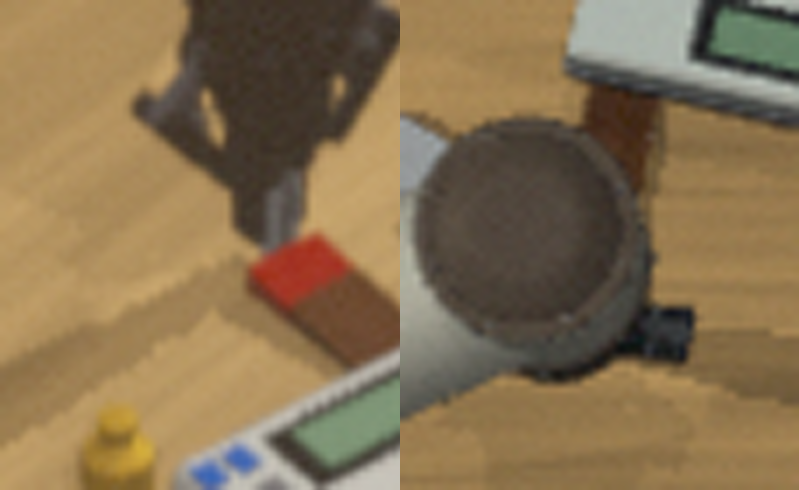

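The wedge now moves with the fingers, which sit centred on the red end (scene crop about (275,250)), and its thin edge is at the housing front. I'll check its line against the foot.

Run:
```python
from h import *
im=cv2.imread("pics/c4.png")
S=lambda c:onz("scene",((c[0]+.5)/7-.5+290,(c[1]+.5)/7-.5+180),14)
l,r=S((318,235)),S((250,268)); m=(l+r)/2; v=l-r; print("rear",m,np.linalg.norm(v),np.arctan2(-v[0],v[1]))
T=lambda c,z:onz("top",((c[0]-400+.5)/7-.5+285,(c[1]+.5)/7-.5+165),z)
a,b=T((657,100),2),T((637,195),5); d=a-b; print(a,b,"right-edge heading",np.arctan2(d[1],d[0]))
h=-0.18; n=np.array([-np.sin(h),np.cos(h)]); f=np.array([673.8,43.7]); print("edge lateral to foot",(a[:2]-f)@n,(b[:2]-f)@n,"rear lat",(m[:2]-f)@n,"rear dist",(f-m[:2])@[np.cos(h),np.sin(h)])
```

```text
rear [542.89889006  65.34904989  14.        ] 35.218259707114335 -0.20526366255303435
[647.59779745  30.51885069   2.        ] [599.07483142  39.50321236   5.        ] right-edge heading -0.1830834638284663
edge lateral to foot -17.65915975812174 -17.506998104669115 rear lat -2.1358886837145645 rear dist 132.66205155643223
```

The wedge is centred on the foot line: its right edge is 17.6 mm off (should be 18) and its heading is -0.183. The thin edge is about 12 mm short of the foot, and the gap should close after 31 to 65 mm more. I'll push 28 mm, then go in small steps watching the force.

>>> step_arm --motion '[{"slide":[4,0,0],"dr":[0,0,0],"jaw":0},{"slide":[8,0,0],"dr":[0,0,0],"jaw":0},{"slide":[12,0,0],"dr":[0,0,0],"jaw":0},{"slide":[16,0,0],"dr":[0,0,0],"jaw":0},{"slide":[20,0,0],"dr":[0,0,0],"jaw":0},{"slide":[24,0,0],"dr":[0,0,0],"jaw":0},{"slide":[27,0,0],"dr":[0,0,0],"jaw":0},{"slide":[28,0,0],"dr":[0,0,0],"jaw":0}]'

```text
clock: 8.4
position: [557.5, 65.2, -13.3]
ee_rot: [0.996, -0.09, 0.0, -0.0]
contact_force: [-0.9, 0.8, 0.2]
gripper_width: -0.2
grasp_force: 0.3
```

>>> step_arm --motion '[{"slide":[0.5,0,0],"dr":[0,0,0],"jaw":0},{"slide":[1,0,0],"dr":[0,0,0],"jaw":0},{"slide":[1.5,0,0],"dr":[0,0,0],"jaw":0},{"slide":[2,0,0],"dr":[0,0,0],"jaw":0},{"slide":[2.5,0,0],"dr":[0,0,0],"jaw":0},{"slide":[3,0,0],"dr":[0,0,0],"jaw":0},{"slide":[3.5,0,0],"dr":[0,0,0],"jaw":0},{"slide":[4,0,0],"dr":[0,0,0],"jaw":0}]'

```text
clock: 9.4
position: [561.3, 64.5, -13.3]
ee_rot: [0.996, -0.09, -0.0, 0.0]
contact_force: [-0.1, 0.1, 1.1]
gripper_width: 0.3
grasp_force: 0.2
```

>>> step_arm --motion '[{"slide":[0.5,0,0],"dr":[0,0,0],"jaw":0},{"slide":[1,0,0],"dr":[0,0,0],"jaw":0},{"slide":[1.5,0,0],"dr":[0,0,0],"jaw":0},{"slide":[2,0,0],"dr":[0,0,0],"jaw":0},{"slide":[2.5,0,0],"dr":[0,0,0],"jaw":0},{"slide":[3,0,0],"dr":[0,0,0],"jaw":0},{"slide":[3.5,0,0],"dr":[0,0,0],"jaw":0},{"slide":[4,0,0],"dr":[0,0,0],"jaw":0}]'

```text
clock: 10.4
position: [565.3, 63.8, -13.3]
ee_rot: [0.996, -0.09, 0.0, -0.0]
contact_force: [0.5, 0.3, 0.4]
gripper_width: 0.1
grasp_force: 0.2
```

>>> step_arm --motion '[{"slide":[0.5,0,0],"dr":[0,0,0],"jaw":0},{"slide":[1,0,0],"dr":[0,0,0],"jaw":0},{"slide":[1.5,0,0],"dr":[0,0,0],"jaw":0},{"slide":[2,0,0],"dr":[0,0,0],"jaw":0},{"slide":[2.5,0,0],"dr":[0,0,0],"jaw":0},{"slide":[3,0,0],"dr":[0,0,0],"jaw":0},{"slide":[3.5,0,0],"dr":[0,0,0],"jaw":0},{"slide":[4,0,0],"dr":[0,0,0],"jaw":0}]'

```text
clock: 11.4
position: [569.2, 63.0, -13.3]
ee_rot: [0.996, -0.09, -0.0, 0.0]
contact_force: [-0.3, -0.1, 0.2]
gripper_width: 0.0
grasp_force: 0.2
```

>>> step_arm --motion '[{"slide":[0.5,0,0],"dr":[0,0,0],"jaw":0},{"slide":[1,0,0],"dr":[0,0,0],"jaw":0},{"slide":[1.5,0,0],"dr":[0,0,0],"jaw":0},{"slide":[2,0,0],"dr":[0,0,0],"jaw":0},{"slide":[2.5,0,0],"dr":[0,0,0],"jaw":0},{"slide":[3,0,0],"dr":[0,0,0],"jaw":0},{"slide":[3.5,0,0],"dr":[0,0,0],"jaw":0},{"slide":[4,0,0],"dr":[0,0,0],"jaw":0}]'

```text
clock: 12.4
position: [573.1, 62.3, -13.3]
ee_rot: [0.996, -0.09, 0.0, 0.0]
contact_force: [-0.2, 0.2, -0.1]
gripper_width: 0.2
grasp_force: 0.2
```

>>> step_arm --motion '[{"slide":[0.5,0,0],"dr":[0,0,0],"jaw":0},{"slide":[1,0,0],"dr":[0,0,0],"jaw":0},{"slide":[1.5,0,0],"dr":[0,0,0],"jaw":0},{"slide":[2,0,0],"dr":[0,0,0],"jaw":0},{"slide":[2.5,0,0],"dr":[0,0,0],"jaw":0},{"slide":[3,0,0],"dr":[0,0,0],"jaw":0},{"slide":[3.5,0,0],"dr":[0,0,0],"jaw":0},{"slide":[3.5,0,0],"dr":[0,0,0],"jaw":0}]'

```text
clock: 13.4
position: [576.6, 61.7, -13.3]
ee_rot: [0.996, -0.09, 0.0, -0.0]
contact_force: [-0.4, -0.1, 0.1]
gripper_width: 0.1
grasp_force: 0.1
```

>>> step_arm --motion '[{"slide":[0.5,0,0],"dr":[0,0,0],"jaw":0},{"slide":[1,0,0],"dr":[0,0,0],"jaw":0},{"slide":[1.5,0,0],"dr":[0,0,0],"jaw":0},{"slide":[2,0,0],"dr":[0,0,0],"jaw":0},{"slide":[2.5,0,0],"dr":[0,0,0],"jaw":0},{"slide":[3,0,0],"dr":[0,0,0],"jaw":0},{"slide":[3,0,0],"dr":[0,0,0],"jaw":0},{"slide":[3,0,0],"dr":[0,0,0],"jaw":0}]'

```text
clock: 14.4
position: [579.6, 61.2, -13.3]
ee_rot: [0.996, -0.09, 0.0, -0.0]
contact_force: [-0.1, -0.4, -1.1]
gripper_width: 0.1
grasp_force: 0.0
```

>>> step_arm --motion '[{"slide":[0.5,0,0],"dr":[0,0,0],"jaw":0},{"slide":[1,0,0],"dr":[0,0,0],"jaw":0},{"slide":[1.5,0,0],"dr":[0,0,0],"jaw":0},{"slide":[2,0,0],"dr":[0,0,0],"jaw":0},{"slide":[2.5,0,0],"dr":[0,0,0],"jaw":0},{"slide":[3,0,0],"dr":[0,0,0],"jaw":0},{"slide":[3,0,0],"dr":[0,0,0],"jaw":0},{"slide":[3,0,0],"dr":[0,0,0],"jaw":0}]'

```text
clock: 15.4
position: [582.5, 60.6, -13.3]
ee_rot: [0.996, -0.09, 0.0, -0.0]
contact_force: [0.5, 0.1, 0.5]
gripper_width: 0.0
grasp_force: 0.1
```

Run:
```python
from h import *
im=optics.get_image("scene"); cv2.imwrite("pics/s5.png",im)
def red(im):
    h=cv2.cvtColor(im,cv2.COLOR_BGR2HSV); m=((h[...,0]<6)|(h[...,0]>174))&(h[...,1]>150)&(h[...,2]>80); m[:200]=0;m[235:]=0;m[:,:305]=0;m[:,375:]=0
    y,x=np.nonzero(m); return x.mean(),y.mean(),len(x)
for n in("scene0","s5"):
    r=red(cv2.imread(f"pics/{n}.png")); print(n,r,onz("scene",r[:2],12))
a=cv2.cvtColor(cv2.imread("pics/scene0.png"),cv2.COLOR_BGR2GRAY)[250:310,310:430].astype(np.float32);b=cv2.cvtColor(im,cv2.COLOR_BGR2GRAY)[250:310,310:430].astype(np.float32)
print(cv2.phaseCorrelate(a,b))
```

```text
scene0 (np.float64(325.92452830188677), np.float64(213.0188679245283), 53) [525.19953206  67.80972487  12.        ]
s5 (np.float64(344.01785714285717), np.float64(226.89285714285714), 56) [601.5226857   54.25071454  12.        ]
((-0.009654766114429947, 0.06545367204271813), 0.9926144912507799)
```

>>> step_arm --motion '[{"slide":[0.5,0,0],"dr":[0,0,0],"jaw":0},{"slide":[1,0,0],"dr":[0,0,0],"jaw":0},{"slide":[1.5,0,0],"dr":[0,0,0],"jaw":0},{"slide":[2,0,0],"dr":[0,0,0],"jaw":0},{"slide":[2,0,0],"dr":[0,0,0],"jaw":0},{"slide":[2,0,0],"dr":[0,0,0],"jaw":0},{"slide":[2,0,0],"dr":[0,0,0],"jaw":0},{"slide":[2,0,0],"dr":[0,0,0],"jaw":0}]'

```text
clock: 16.45
position: [584.5, 60.3, -13.3]
ee_rot: [0.996, -0.09, 0.0, -0.0]
contact_force: [-0.5, 0.4, 0.5]
gripper_width: -0.3
grasp_force: 0.0
```

>>> step_arm --motion '[{"slide":[0.5,0,0],"dr":[0,0,0],"jaw":0},{"slide":[1,0,0],"dr":[0,0,0],"jaw":0},{"slide":[1.5,0,0],"dr":[0,0,0],"jaw":0},{"slide":[2,0,0],"dr":[0,0,0],"jaw":0},{"slide":[2.5,0,0],"dr":[0,0,0],"jaw":0},{"slide":[2.5,0,0],"dr":[0,0,0],"jaw":0},{"slide":[2.5,0,0],"dr":[0,0,0],"jaw":0},{"slide":[2.5,0,0],"dr":[0,0,0],"jaw":0}]'

```text
clock: 17.45
position: [586.9, 59.8, -13.3]
ee_rot: [0.996, -0.09, 0.0, -0.0]
contact_force: [0.4, 0.1, -0.1]
gripper_width: 0.1
grasp_force: 0.1
```

>>> step_arm --motion '[{"slide":[0.5,0,0],"dr":[0,0,0],"jaw":0},{"slide":[1,0,0],"dr":[0,0,0],"jaw":0},{"slide":[1.5,0,0],"dr":[0,0,0],"jaw":0},{"slide":[2,0,0],"dr":[0,0,0],"jaw":0},{"slide":[2.5,0,0],"dr":[0,0,0],"jaw":0},{"slide":[2.5,0,0],"dr":[0,0,0],"jaw":0},{"slide":[2.5,0,0],"dr":[0,0,0],"jaw":0},{"slide":[2.5,0,0],"dr":[0,0,0],"jaw":0}]'

```text
clock: 18.45
position: [589.1, 59.3, -13.3]
ee_rot: [0.996, -0.09, -0.0, 0.0]
contact_force: [-2.5, 0.4, 2.0]
gripper_width: 0.1
grasp_force: 1.2
```

Contact is starting. Smaller steps now.

>>> step_arm --motion '[{"slide":[0.25,0,0],"dr":[0,0,0],"jaw":0},{"slide":[0.5,0,0],"dr":[0,0,0],"jaw":0},{"slide":[0.75,0,0],"dr":[0,0,0],"jaw":0},{"slide":[1,0,0],"dr":[0,0,0],"jaw":0},{"slide":[1,0,0],"dr":[0,0,0],"jaw":0},{"slide":[1,0,0],"dr":[0,0,0],"jaw":0},{"slide":[1,0,0],"dr":[0,0,0],"jaw":0},{"slide":[1,0,0],"dr":[0,0,0],"jaw":0}]'

```text
clock: 19.45
position: [590.2, 59.1, -13.3]
ee_rot: [0.996, -0.09, -0.0, 0.0]
contact_force: [-4.0, 0.2, 2.0]
gripper_width: 0.1
grasp_force: 2.1
```

>>> step_arm --motion '[{"slide":[0.25,0,0],"dr":[0,0,0],"jaw":0},{"slide":[0.5,0,0],"dr":[0,0,0],"jaw":0},{"slide":[0.75,0,0],"dr":[0,0,0],"jaw":0},{"slide":[1,0,0],"dr":[0,0,0],"jaw":0},{"slide":[1,0,0],"dr":[0,0,0],"jaw":0},{"slide":[1,0,0],"dr":[0,0,0],"jaw":0},{"slide":[1,0,0],"dr":[0,0,0],"jaw":0},{"slide":[1,0,0],"dr":[0,0,0],"jaw":0}]'

```text
clock: 20.45
position: [590.9, 59.0, -13.3]
ee_rot: [0.996, -0.09, -0.0, 0.0]
contact_force: [-5.5, 1.4, 3.1]
gripper_width: -0.1
grasp_force: 2.7
```

Run:
```python
from h import *
im=optics.get_image("scene"); cv2.imwrite("pics/s6.png",im); s=arm.read_state(); print(s["contact_force"])
g=lambda i,r:cv2.cvtColor(i,cv2.COLOR_BGR2GRAY)[r[0]:r[1],r[2]:r[3]].astype(np.float32)
a=cv2.imread("pics/s5.png")
for r in((230,310,310,430),(240,275,312,345),(225,255,335,365)): print(cv2.phaseCorrelate(g(a,r),g(im,r)))
```

```text
[-4.76897923  0.41082506  3.60534578]
((0.0322133501015216, 0.08856647752644164), 0.9848009140292804)
((-0.05002679429221146, -0.07734808452176978), 0.9942603934855189)
((0.020263784828104647, -0.2269886277514228), 1.0047251976860894)
```

The push is about 5.5 N and the balance hasn't moved. One last half-millimetre, then back off.

>>> step_arm --motion '[{"slide":[0.3,0,0],"dr":[0,0,0],"jaw":0},{"slide":[0.6,0,0],"dr":[0,0,0],"jaw":0},{"slide":[0.6,0,0],"dr":[0,0,0],"jaw":0},{"slide":[-1,0,0],"dr":[0,0,0],"jaw":0},{"slide":[-5,0,0],"dr":[0,0,0],"jaw":0},{"slide":[-15,0,0],"dr":[0,0,0],"jaw":0},{"slide":[-30,0,-20],"dr":[0,0,0],"jaw":0},{"slide":[-40,0,-60],"dr":[0,0,0],"jaw":0}]'

```text
clock: 21.5
position: [550.0, 65.9, 45.8]
ee_rot: [0.996, -0.09, -0.002, 0.001]
contact_force: [0.5, 1.0, 0.8]
gripper_width: -0.0
grasp_force: 0.0
```

>>> step_arm --motion '[{"slide":[0,0,-25],"dr":[0,0,0],"jaw":0},{"slide":[20,0,-50],"dr":[0,0,0],"jaw":0},{"slide":[60,0,-50],"dr":[0,0,0],"jaw":0},{"slide":[100,0,-45],"dr":[0,0,0],"jaw":0},{"slide":[124,0,-35],"dr":[0,0,0],"jaw":0},{"slide":[124,0,-20],"dr":[0,0,0],"jaw":0},{"slide":[124,0,-10],"dr":[0,0,0],"jaw":0},{"slide":[124,0,-7],"dr":[0,0,0],"jaw":0}]'

```text
clock: 22.5
position: [672.5, 44.1, 52.8]
ee_rot: [0.996, -0.09, -0.001, 0.0]
contact_force: [0.3, 0.4, 0.3]
gripper_width: 0.0
grasp_force: 0.0
```

Run:
```python
from h import *
s=arm.read_state(); print(s["position"],s["contact_force"])
im=optics.get_image("scene"); cv2.imwrite("pics/s7.png",im)
cv2.imwrite("pics/s7c.png",cv2.resize(im[170:290,300:440],None,fx=5,fy=5,interpolation=cv2.INTER_CUBIC))
```

```text
[672.47076057  44.13184563  52.79803047] [0.34263807 0.42499201 0.33721447]
```

View pics/s7c.png

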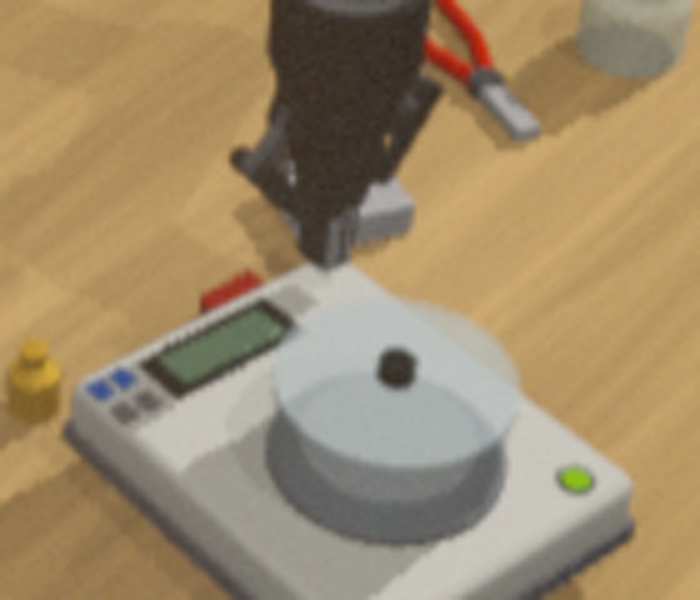

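The fingertip at crop (330,265) is over the front-left corner, about 10 mm above the top, and the red end of the wedge sits close in front. Lowering gently.

>>> step_arm --motion '[{"slide":[0,0,2],"dr":[0,0,0],"jaw":0},{"slide":[0,0,4],"dr":[0,0,0],"jaw":0},{"slide":[0,0,5],"dr":[0,0,0],"jaw":0},{"slide":[0,0,6],"dr":[0,0,0],"jaw":0},{"slide":[0,0,7],"dr":[0,0,0],"jaw":0},{"slide":[0,0,8],"dr":[0,0,0],"jaw":0},{"slide":[0,0,8],"dr":[0,0,0],"jaw":0},{"slide":[0,0,8],"dr":[0,0,0],"jaw":0}]'

```text
clock: 23.55
position: [673.9, 44.0, 45.7]
ee_rot: [0.996, -0.09, 0.0, 0.0]
contact_force: [-0.3, -0.1, -0.0]
gripper_width: 0.1
grasp_force: 0.0
```

>>> step_arm --motion '[{"slide":[0,0,0.3],"dr":[0,0,0],"jaw":0},{"slide":[0,0,0.6],"dr":[0,0,0],"jaw":0},{"slide":[0,0,0.9],"dr":[0,0,0],"jaw":0},{"slide":[0,0,1.2],"dr":[0,0,0],"jaw":0},{"slide":[0,0,1.5],"dr":[0,0,0],"jaw":0},{"slide":[0,0,1.5],"dr":[0,0,0],"jaw":0},{"slide":[0,0,1.5],"dr":[0,0,0],"jaw":0},{"slide":[0,0,1.5],"dr":[0,0,0],"jaw":0}]'

```text
clock: 24.55
position: [674.0, 44.0, 44.2]
ee_rot: [0.996, -0.09, 0.0, -0.0]
contact_force: [0.1, 0.9, -0.0]
gripper_width: 0.3
grasp_force: 0.0
```

>>> step_arm --motion '[{"slide":[0,0,0.3],"dr":[0,0,0],"jaw":0},{"slide":[0,0,0.6],"dr":[0,0,0],"jaw":0},{"slide":[0,0,0.9],"dr":[0,0,0],"jaw":0},{"slide":[0,0,1.2],"dr":[0,0,0],"jaw":0},{"slide":[0,0,1.5],"dr":[0,0,0],"jaw":0},{"slide":[0,0,1.5],"dr":[0,0,0],"jaw":0},{"slide":[0,0,1.5],"dr":[0,0,0],"jaw":0},{"slide":[0,0,1.5],"dr":[0,0,0],"jaw":0}]'

```text
clock: 25.55
position: [673.9, 44.0, 42.7]
ee_rot: [0.996, -0.09, 0.0, -0.0]
contact_force: [-0.7, 0.1, -0.6]
gripper_width: -0.1
grasp_force: 0.0
```

>>> step_arm --motion '[{"slide":[0,0,0.3],"dr":[0,0,0],"jaw":0},{"slide":[0,0,0.6],"dr":[0,0,0],"jaw":0},{"slide":[0,0,0.9],"dr":[0,0,0],"jaw":0},{"slide":[0,0,1.2],"dr":[0,0,0],"jaw":0},{"slide":[0,0,1.5],"dr":[0,0,0],"jaw":0},{"slide":[0,0,1.5],"dr":[0,0,0],"jaw":0},{"slide":[0,0,1.5],"dr":[0,0,0],"jaw":0},{"slide":[0,0,1.5],"dr":[0,0,0],"jaw":0}]'

```text
clock: 26.55
position: [673.9, 44.0, 41.2]
ee_rot: [0.996, -0.09, 0.0, -0.0]
contact_force: [0.1, -0.2, -0.9]
gripper_width: 0.1
grasp_force: 0.0
```

>>> step_arm --motion '[{"slide":[0,0,0.3],"dr":[0,0,0],"jaw":0},{"slide":[0,0,0.6],"dr":[0,0,0],"jaw":0},{"slide":[0,0,0.9],"dr":[0,0,0],"jaw":0},{"slide":[0,0,1.2],"dr":[0,0,0],"jaw":0},{"slide":[0,0,1.5],"dr":[0,0,0],"jaw":0},{"slide":[0,0,1.5],"dr":[0,0,0],"jaw":0},{"slide":[0,0,1.5],"dr":[0,0,0],"jaw":0},{"slide":[0,0,1.5],"dr":[0,0,0],"jaw":0}]'

```text
clock: 27.55
position: [673.9, 44.0, 39.7]
ee_rot: [0.996, -0.09, 0.0, -0.0]
contact_force: [-0.7, 0.2, 0.1]
gripper_width: 0.1
grasp_force: 0.0
```

>>> step_arm --motion '[{"slide":[0,0,0.3],"dr":[0,0,0],"jaw":0},{"slide":[0,0,0.6],"dr":[0,0,0],"jaw":0},{"slide":[0,0,0.9],"dr":[0,0,0],"jaw":0},{"slide":[0,0,1.2],"dr":[0,0,0],"jaw":0},{"slide":[0,0,1.5],"dr":[0,0,0],"jaw":0},{"slide":[0,0,1.5],"dr":[0,0,0],"jaw":0},{"slide":[0,0,1.5],"dr":[0,0,0],"jaw":0},{"slide":[0,0,1.5],"dr":[0,0,0],"jaw":0}]'

```text
clock: 28.55
position: [674.0, 44.0, 38.8]
ee_rot: [0.996, -0.09, 0.0, 0.0]
contact_force: [-2.4, 0.1, 6.5]
gripper_width: 0.1
grasp_force: 2.7
```

>>> step_arm --motion '[{"slide":[0,0,0.2],"dr":[0,0,0],"jaw":0},{"slide":[0,0,0.4],"dr":[0,0,0],"jaw":0},{"slide":[0,0,0.6],"dr":[0,0,0],"jaw":0},{"slide":[0,0,0.8],"dr":[0,0,0],"jaw":0},{"slide":[0,0,1.0],"dr":[0,0,0],"jaw":0},{"slide":[0,0,1.0],"dr":[0,0,0],"jaw":0},{"slide":[0,0,1.0],"dr":[0,0,0],"jaw":0},{"slide":[0,0,1.0],"dr":[0,0,0],"jaw":0}]'

```text
clock: 29.55
position: [674.0, 44.0, 38.7]
ee_rot: [0.996, -0.09, 0.0, 0.0]
contact_force: [-4.6, 1.6, 9.4]
gripper_width: -0.1
grasp_force: 4.4
```

>>> step_arm --motion '[{"slide":[-0.3,0,0.2],"dr":[0,0,0],"jaw":0},{"slide":[-0.5,0,0.5],"dr":[0,0,0],"jaw":0},{"slide":[-0.7,0,0.8],"dr":[0,0,0],"jaw":0},{"slide":[-0.8,0,1.1],"dr":[0,0,0],"jaw":0},{"slide":[-0.8,0,1.4],"dr":[0,0,0],"jaw":0},{"slide":[-0.8,0,1.6],"dr":[0,0,0],"jaw":0},{"slide":[-0.8,0,1.6],"dr":[0,0,0],"jaw":0},{"slide":[-0.8,0,1.6],"dr":[0,0,0],"jaw":0}]'

```text
clock: 30.55
position: [674.0, 44.1, 38.7]
ee_rot: [0.996, -0.089, 0.001, 0.0]
contact_force: [-4.9, 0.2, 13.3]
gripper_width: -0.1
grasp_force: 6.6
```

There's no further dip at 13 N. A little firmer with a short hold, then lift off.

>>> step_arm --motion '[{"slide":[-0.2,0,0.5],"dr":[0,0,0],"jaw":0},{"slide":[-0.3,0,1],"dr":[0,0,0],"jaw":0},{"slide":[-0.4,0,1.4],"dr":[0,0,0],"jaw":0},{"slide":[-0.4,0,1.4],"dr":[0,0,0],"jaw":0},{"slide":[-0.4,0,1.4],"dr":[0,0,0],"jaw":0},{"slide":[-0.4,0,1.4],"dr":[0,0,0],"jaw":0},{"slide":[-0.4,0,1.4],"dr":[0,0,0],"jaw":0},{"slide":[-0.4,0,1.4],"dr":[0,0,0],"jaw":0}]'

```text
clock: 31.55
position: [674.1, 44.1, 38.5]
ee_rot: [0.996, -0.089, 0.002, 0.0]
contact_force: [-6.2, 0.0, 17.0]
gripper_width: 0.2
grasp_force: 8.8
```

>>> step_arm --motion '[{"slide":[0,0,-1],"dr":[0,0,0],"jaw":0},{"slide":[0,0,-3],"dr":[0,0,0],"jaw":0},{"slide":[0,0,-6],"dr":[0,0,0],"jaw":0},{"slide":[0,0,-12],"dr":[0,0,0],"jaw":0},{"slide":[0,0,-30],"dr":[0,0,0],"jaw":0},{"slide":[-20,0,-60],"dr":[0,0,0],"jaw":0},{"slide":[-60,0,-90],"dr":[0,0,0],"jaw":0},{"slide":[-110,0,-120],"dr":[0,0,0],"jaw":0}]'

```text
clock: 32.55
position: [564.3, 64.1, 155.9]
ee_rot: [0.996, -0.09, 0.001, -0.0]
contact_force: [0.7, 0.4, 1.1]
gripper_width: -0.2
grasp_force: 0.0
```

Run:
```python
from h import *
im=optics.get_image("scene"); cv2.imwrite("pics/s8.png",im); s=arm.read_state(); print(s["position"],s["contact_force"])
g=lambda i,r:cv2.cvtColor(i,cv2.COLOR_BGR2GRAY)[r[0]:r[1],r[2]:r[3]].astype(np.float32)
def red(im):
    h=cv2.cvtColor(im,cv2.COLOR_BGR2HSV); m=((h[...,0]<6)|(h[...,0]>174))&(h[...,1]>150)&(h[...,2]>80); m[:200]=0;m[240:]=0;m[:,:305]=0;m[:,375:]=0
    y,x=np.nonzero(m); return x.mean(),y.mean(),len(x)
for n in("scene0","s6","s7"):
    a=cv2.imread(f"pics/{n}.png"); print(n,[cv2.phaseCorrelate(g(a,r),g(im,r))[0] for r in((250,310,310,430),(240,280,312,345))],red(a),red(im))
```

```text
[560.16431782  64.59381379 160.47491891] [-6.87218068 -0.55664256 -0.3310649 ]
scene0 [(-0.007724945888050172, 0.08733266898308756), (-0.012097990410183002, 0.062314599709885954)] (np.float64(325.92452830188677), np.float64(213.0188679245283), 53) (np.float64(345.61538461538464), np.float64(227.80769230769232), 26)
s6 [(0.01862422618491877, -0.0900359647543354), (0.1323940493156215, -0.1122519114278333)] (np.float64(345.3666666666667), np.float64(227.6), 30) (np.float64(345.61538461538464), np.float64(227.80769230769232), 26)
s7 [(-0.0904179471511597, -0.07203273816509892), (0.1709660881416859, -0.07751974848440923)] (np.float64(345.2083333333333), np.float64(227.91666666666666), 24) (np.float64(345.61538461538464), np.float64(227.80769230769232), 26)
```

```bash
python3 -c "
from bench import arm
print(arm.job_done())"
```

```text
the job is handed in; nothing more can be done
None
```

I pushed the wedge under the worn foot until it resisted at about 5–6 N, then pressed the corner to 17 N: it gave about 0.3 mm after first contact and the balance had not shifted in the pictures; I then lifted the arm clear and handed the job in at about 33 s, with no verdict returned.

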